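Flip the ratchet and clamp the mast

ROBOT

A 6-joint arm with a two-finger parallel gripper is mounted at the origin on the work surface. World frame = base frame: x ahead of the robot, y to its left, z up, the work surface at z = 0. Lengths are in mm, angles in rad, forces in N, time in s.
With the tool pointing down it reaches from about 400 to 925 mm from the base axis. Payload 12.5 kg.
Tool frame: the origin (TCP) lies on the front face of the gripper's body, between the roots of the fingers; the fingertips stand 78 mm ahead of it and the grasp point (between the pads) lies 59 mm ahead of it (env.nose_length is the distance from the TCP to the fingertips, in mm); z points along the fingers, y is the line along which they close (so a half turn about z gives the same grasp; the last joint's range is limited). The gripper opens to 95 mm and grips with 3 to 60 N. Pads are 20 mm wide; open, the fingers measure 119 mm over their backs; the gripper's body (75 mm by 180 mm) begins 59 mm behind the grasp point.
Start: joints at [-1.218, 0.491, 1.559, -0, 1.092, -0.106], TCP at [276.817, -560.366, 292.261] pointing down, gripper open.
Joint ranges: [-3.1, 3.1], [-0.84, 2.19], [0.05, 2.79], [-1.13, 4.28], [0.06, 2.93], [-2.69, 2.69]. Speed limits (rad/s): [2.22, 2.22, 2.79, 3.14, 3.14, 3.14].

INTERFACE

Orientations are given as [roll, pitch, yaw] about the fixed x, y, z axes, in that order (R = Rz(yaw) Ry(pitch) Rx(roll)).
In Python, from cell import env gives the robot as it stands.
- The arm moves only by the tool jog_arm, never from a script. Its argument "motion" is a list of rows, each a list of 7 numbers: the turn, a rotation vector about the tool's x, y, z in degrees, then the shift along the tool's x, y, z in mm, then the finger opening in mm, from 0 to 95.1. In form: [[wx, wy, wz, x, y, z, hand], ...]. A call has 1 to 10 rows; each row shifts and turns the commanded pose from where the row before left it, along the tool's axes as they then stand; what a row does not reach is not made up. A row lasts 1/8 s, in which the tool goes at most 62.5 mm and 10.7 degrees, less where a joint would pass 70% of its speed; a pose out of reach is approached as far as the arm can. A call is refused whole if a number of a shift passes 62.5 or a number of a turn 10.7, either way. A call with a gripper value outside its range is refused whole. The fingers move at their own pace and stop on an object; the grip force is fixed at half the most. Time passes only in rows, so rows that do not move let the fingers close. It gives the time, the measured TCP pose, the force, the opening and the grip force at its end, in the units of the state.
- env.state(): the state, without advancing time (a new reading comes with each control period).
- env.read_camera(name): name is "scene" or "top"; returns a dict with "color" (384x512x3 uint8, red, green, blue), "z_map" (384x512 float32, mm along the optical axis (not along the pixel's ray), 0 where there is no reading), "camera_matrix" (3x3 intrinsics, pixels), "world_to_cam" (4x4, takes a point from world to camera coordinates). Camera axes: x right, y up, looking along -z (the intrinsics and any distortion apply to the point x, -y, -z); pixel columns grow to the right and rows downward; lengths in mm; the calibration is good to about 2 mm. A picture is of the moment at which its call begins.
- env.job_done(): hands the job in; it is judged then, once.
Trained networks look in the newest picture that a camera, given by its name, has taken for a name from the list of things; names that differ only in an ending like _2 or _b are one class to them, and where a whole thing is asked for, a point or a joint stands for the part that bears it (a point fixed in the world has none). Each returns a list of dicts, best first, with "score" (0 to 1); they miss things now and then, are a little off and sometimes report something else, mostly with a low value. They report only what shows in the picture. A call takes as long as a camera call.
- env.recognise(camera, thing): "location" ([column, row] in pixels, amid what is visible of it).
The state is a dict: "t": time; "joints": joint angles; "qvel": joint speeds; "tau": joint torques, N m; "eef_pos": TCP position; "tcp_rot": TCP orientation; "ft_force": force on the tool from outside, world axes, zero at the start; "moment": the same for the moment, N m; "opening": opening from 0.0 (shut) to 1.0 (fully open); "grip_force": force on a finger pad.
Only numpy, scipy, OpenCV 4.12 (cv2) and the standard library are available. Lean on these libraries where they do the work, as an engineer would, in place of code of your own. Each camera call takes 0.05 s, during which the arm holds its last target. There are 200 camera calls.

TASK

Clamp the aluminium mast tube in the ratchet clamp: the ratchet is set to loosen, so first flip its red lever until it snaps over to the tightening (clockwise) side, then swing the handle back and forth by its black grip until the blue bar grips the mast firmly. Leave the lever on tighten, let go of the handle, and leave the other things on the desk where they are.

Things in the scene. Friction and masses are not known exactly. Their poses are not given: they have to be found in the camera images.
- bolt_axis (a point): top centre of the brass hex bolt head of the ratchet mast clamp, 151 above the desk. The vertical bolt, the toothed wheel (dia 96) under its head and the ratchet handle turn about this axis. The grey clamp base (200 x 240 x 12) is fixed to the desk
- handle (a joint): swing of the dark steel ratchet handle about the bolt axis, rad; grows clockwise seen from above; steel stop posts stop it at -0.58 and +0.58. At 0 the arm points along the clamp's own -y (roughly to the robot's right). Light friction, 0.1 N m
- grip_top (a point): top centre of the black upright round grip post at the handle's outer end, 188 above the desk, 185 from the bolt axis. The post is 26 thick (22 at the very top) and stands 69 proud of the 28 wide arm, whose top is 119 above the desk
- pawl (a joint): tilt of the red pawl lever, rad, -0.40 to 0.40, growing clockwise from above; it starts negative. Negative (leans counter-clockwise of the arm): the handle loosens the bolt and clicks freely clockwise. Positive (leans clockwise): the handle drives the bolt clockwise (tightens) and clicks freely back. At rest it leans 0.14 (pawl sitting on a tooth; drops in as the handle moves) to 0.40 to a side
- lever_pivot (a point): vertical pivot of the red pawl lever, on the arm 69 from the bolt axis. An over-centre spring snaps the lever to the nearer side: about 2 to 3 N sideways at its peg, falling away suddenly past the middle, flips it. The same push tends to swing the whole handle along until something holds it, at the latest its clockwise stop
- lever_tip (a point): top centre of the red upright peg (dia 15) at the outer end of the pawl lever, 176 above the desk, 50 from the lever's pivot. The peg stands 31 proud of the lever's flat 10 wide bar, whose top is 145 above the desk
- screw (a joint): turn of the bolt, rad; grows clockwise (tightening), 0 at the start. It must turn 1.1 to 2.1, depending on the unknown packing under the mast; a full swing of the handle gains 0.6 to 0.95 (20 teeth, and up to 0.3 of free play before the pawl bites). It turns stiffly, about 4 N at the grip post, and stays where it is left
- yoke: blue clamp bar (46 x 185 x 14) from the bolt out over the mast; it sinks 5 mm per rad of tightening and starts 5.5 to 9 clear of the mast. Origin on the bolt axis, 79 below its underside. Once it bears on the mast the resistance at the grip post climbs within about 0.3 rad of swing: moving from 4 to 10 N, in a pause mid-swing from near 0 to 5 N and more; that is firmly tight
- mast: aluminium mast tube, dia 40, 190 long, lying fixed in the clamp's cradle under the blue bar; origin at the middle of its axis
- tube_a: smoky glass octal vacuum tube, dia 42, 112 tall, standing on its black base beside the clamp; origin under it
- tube_b: second such tube, standing apart
- insulator: cream ribbed porcelain feedthrough insulator, dia 64, 124 tall, standing; origin under it
- compass: brass-cased compass, dia 72, 22 tall, lying flat beside the clamp; origin under it
- cover: dented aluminium chassis cover with vent slots, 180 x 120 x 60 tall; origin under its centre
- driver: screwdriver, 180 long, lying on the desk

How it is judged (in metres and radians):
On the way, in this order (a step that is already met when the one before it is completed fails the run):
1. the red pawl lever has snapped over to the tightening side (value of joint pawl above 0.1 rad), for 0.2 s.
2. the blue bar presses firmly on the mast (contact force between yoke and mast above 40 N), for 0.2 s.
At the end, for the whole second after the job is handed in: The blue bar presses on the mast with more than 40 N, the pawl lever stands on the tightening side (above 0.08 rad) and the handle is at rest (below 0.1 rad/s) (contact force between yoke and mast above 40 N and value of joint pawl above 0.08 rad and velocity of joint handle between -0.1 and 0.1 rad/s); the robot touches nothing.
It fails at once if another thing on the desk was moved by more than 30 mm (distance of any of tube_a, tube_b, insulator, compass, cover, driver from where it was at the start of the episode above 0.03 m).
It also fails if it takes over 61 s, if anything falls off the work surface, if the arm or the gripper's body presses on something with over 40 N, if the wrist force passes 120 N, or if a joint passes its speed limit or range.

## Working session

There is one attempt and no reset: what is moved stays moved. The work goes in short steps, Python scripts to look and compute and a tool call to move; the robot and the scene stay as the last step left them, time stands still between calls to the robot, and variables do not carry over. Pictures are saved under pics/ and viewed, at most 10 in all, crops included, and the job is handed in when it is done.

Besides the shell and the picture viewer there is one more tool, called after ">>>" as name(argument=value, ...), one argument or row to a line, values as JSON. jog_arm: Moves the arm, as the interface text tells. Its arguments: {"type":"object","properties":{"motion":{"type":"array"}},"required":["motion"]}

```bash
mkdir -p pics; cat > h.py <<'E'
import numpy as np, cv2
from cell import env
def cam(n): return env.read_camera(n)
def at_z(c,px,z):
    K=np.array(c["camera_matrix"]);T=np.array(c["world_to_cam"]);R=T[:3,:3];t=T[:3,3]
    d=np.linalg.inv(K)@np.array([px[0],px[1],1.]);d=np.array([d[0],-d[1],-d[2]])
    o=-R.T@t;w=R.T@d;return o+w*(z-o[2])/w[2]
def depth(c,px):
    K=np.array(c["camera_matrix"]);T=np.array(c["world_to_cam"]);R=T[:3,:3];t=T[:3,3]
    u,v=int(round(px[0])),int(round(px[1]));Z=c["z_map"][v,u]
    d=np.linalg.inv(K)@np.array([px[0],px[1],1.]);p=np.array([d[0],-d[1],-d[2]])*Z
    return R.T@(p-t)
def save(c,name,crop=None,s=1):
    im=cv2.cvtColor(c["color"],cv2.COLOR_RGB2BGR)
    if crop: im=im[crop[1]:crop[3],crop[0]:crop[2]]
    cv2.imwrite("pics/"+name,cv2.resize(im,None,fx=s,fy=s,interpolation=cv2.INTER_CUBIC))
E
python3 - <<'E'
from h import *
for n in("top","scene"):
    c=cam(n);save(c,n+"0.png",s=1.5)
    for th,z in(("bolt_axis",151),("grip_top",188),("lever_tip",176),("lever_pivot",140),("tube_a",60),("insulator",100),("compass",22),("cover",60),("driver",10),("mast",60)):
        for r in env.recognise(n,th)[:2]:
            print(n,th,round(r["score"],2),np.round(r["location"]),np.round(at_z(c,r["location"],z)),np.round(depth(c,r["location"])))
s=env.state();print(s["t"],s["eef_pos"],s["tcp_rot"],s["ft_force"],s["opening"])
E
```

```text
top bolt_axis 0.66 [250. 189.] [569.  41. 151.] [569.  41. 150.]
top bolt_axis 0.44 [251. 185.] [582.  39. 151.] [582.  39. 153.]
top grip_top 0.72 [282. 179.] [597. -68. 188.] [605. -72. 120.]
top lever_tip 0.65 [276. 178.] [604. -48. 176.] [609. -50. 138.]
top lever_tip 0.45 [365. 218.] [ 460. -352.  176.] [ 463. -368.  102.]
top lever_pivot 0.6 [272. 178.] [607. -38. 140.] [607. -38. 141.]
top tube_a 0.72 [358. 176.] [ 619. -360.   60.] [ 614. -351.  102.]
top tube_a 0.57 [236. 143.] [752.  92.  60.] [744.  91. 100.]
top insulator 0.51 [367. 220.] [ 454. -378.  100.] [ 454. -377.  102.]
top compass 0.54 [238. 238.] [397.  92.  22.] [397.  92.  25.]
top cover 0.93 [128. 227.] [445. 492.  60.] [445. 492.  59.]
top driver 0.73 [298. 126.] [ 824. -147.   10.] [ 822. -146.   18.]
top mast 0.78 [225. 196.] [555. 136.  60.] [555. 136.  63.]
scene bolt_axis 0.86 [248. 214.] [659. 129. 151.] [601.  40.  32.]
scene grip_top 0.74 [223. 174.] [649.  -7. 188.] [618. -63. 131.]
scene lever_tip 0.62 [227. 175.] [637.  -7. 176.] [616. -45. 136.]
scene lever_pivot 0.49 [228. 175.] [613. -40. 140.] [610. -44. 136.]
scene tube_a 0.9 [206. 240.] [764.  71.  60.] [770.  86.  81.]
scene insulator 0.88 [217. 129.] [ 491. -310.  100.] [ 466. -355.   65.]
scene compass 0.62 [306. 200.] [414.  93.  22.] [416.  95.  25.]
scene compass 0.46 [273. 214.] [534.  79.  22.] [575. 129.  95.]
scene cover 0.65 [404. 300.] [471. 501.  60.] [473. 502.  63.]
scene driver 0.68 [159. 210.] [ 809. -156.   10.] [ 813. -138.   29.]
scene mast 0.86 [259. 233.] [630. 136.  60.] [633. 139.  65.]
1.1 [ 276.80578477 -560.35573963  292.22953084] [ 3.14157797e+00 -1.34988386e-05  4.58762757e-01] [ 0.82563511 -0.84577311  0.20122522] 0.9939890732724641
```

View pics/top0.png

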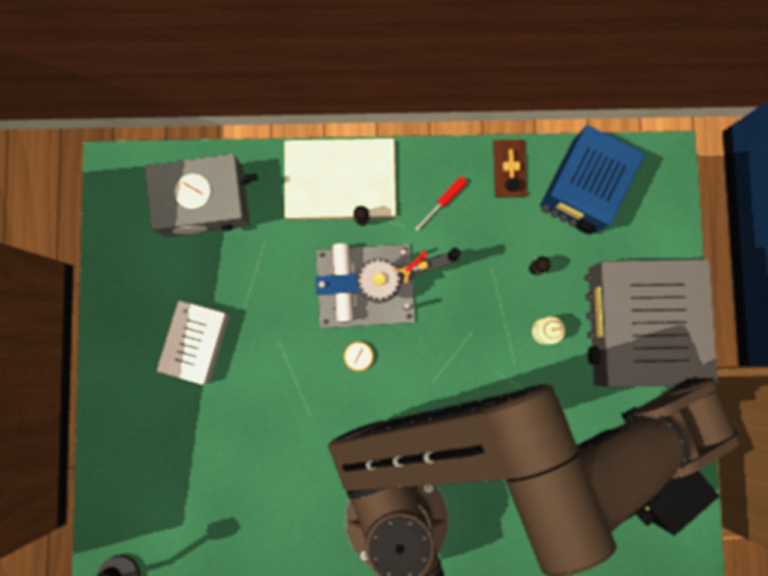

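View pics/scene0.png

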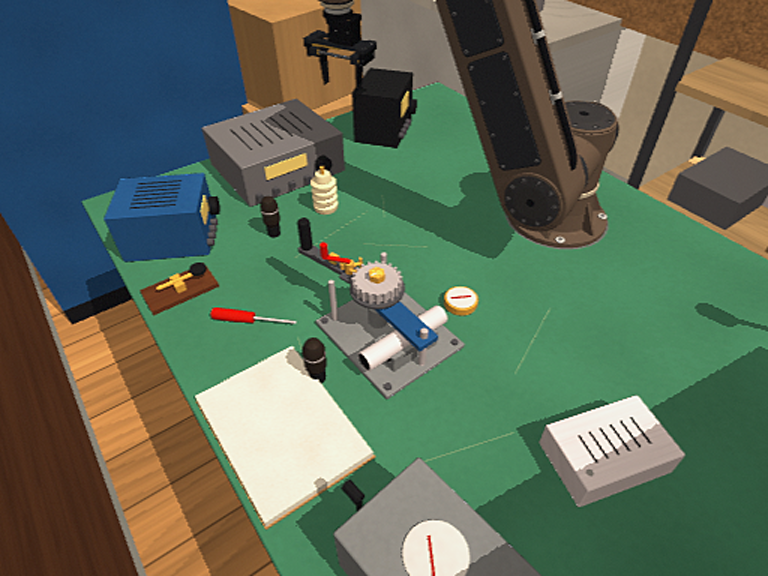

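```bash
python3 - <<'E'
from h import *
c=cam("top");save(c,"crop1.png",(200,145,330,230),6)
for n,p,z in(("bolt",(252,186),151),("grip",(302.7,169.5),188),("tip",(281.5,170),176)): print(n,np.round(at_z(c,p,z)))
# point cloud of high points
H,W=c["z_map"].shape
K=np.array(c["camera_matrix"]);T=np.array(c["world_to_cam"])
u,v=np.meshgrid(np.arange(W),np.arange(H));Z=c["z_map"]
P=np.stack([(u-K[0,2])/K[0,0]*Z,-(v-K[1,2])/K[1,1]*Z,-Z],-1)
P=(P-T[:3,3])@T[:3,:3]
reg=(u>205)&(u<325)&(v>150)&(v<225)&(Z>0)
col=c["color"].astype(int);red=(col[...,0]>130)&(col[...,1]<60)&reg&(P[...,2]>100)
for n,m in(("z>170",reg&(P[...,2]>165)),("red",red),("bolt",reg&(P[...,2]>143)&(P[...,2]<160)&(u<262))):
    print(n);[print(a,b,np.round(P[b,a])) for a,b in zip(u[m],v[m])][:0]
m=reg&(P[...,2]>60)&(u>262)
print([(int(a),int(b),*map(int,P[b,a])) for a,b in zip(u[m],v[m])][::2])
E
```

```text
bolt [580.  35. 151.]
grip [ 630. -141.  188.]
tip [631. -69. 176.]
z>170
301 165 [ 647. -136.  182.]
302 165 [ 647. -140.  184.]
303 165 [ 646. -143.  190.]
304 165 [ 646. -147.  184.]
300 166 [ 644. -133.  180.]
301 166 [ 642. -136.  189.]
302 166 [ 643. -140.  184.]
303 166 [ 643. -143.  185.]
304 166 [ 643. -147.  183.]
305 166 [ 642. -149.  191.]
300 167 [ 639. -132.  189.]
301 167 [ 638. -135.  195.]
302 167 [ 640. -140.  184.]
303 167 [ 639. -143.  185.]
304 167 [ 640. -147.  183.]
305 167 [ 640. -151.  178.]
306 167 [ 640. -154.  180.]
281 168 [637. -67. 184.]
282 168 [637. -70. 183.]
283 168 [638. -74. 178.]
299 168 [ 636. -129.  187.]
300 168 [ 635. -132.  191.]
301 168 [ 635. -135.  192.]
302 168 [ 636. -140.  183.]
303 168 [ 635. -142.  194.]
304 168 [ 636. -146.  184.]
305 168 [ 636. -150.  184.]
306 168 [ 635. -153.  190.]
280 169 [635. -64. 173.]
281 169 [634. -67. 180.]
282 169 [635. -71. 173.]
283 169 [634. -74. 183.]
299 169 [ 633. -129.  182.]
300 169 [ 632. -132.  189.]
301 169 [ 633. -136.  178.]
302 169 [ 631. -138.  193.]
303 169 [ 632. -142.  189.]
304 169 [ 6
[... 10359 characters left out ...]
, 134), (265, 187, 579, -11, 114), (267, 187, 579, -18, 113), (269, 187, 577, -25, 124), (271, 187, 577, -32, 128), (264, 188, 576, -8, 104), (266, 188, 575, -15, 117), (268, 188, 575, -22, 113), (270, 188, 573, -28, 133), (264, 189, 569, -7, 136), (266, 189, 572, -15, 109), (264, 190, 565, -7, 140), (266, 190, 568, -15, 113), (264, 191, 564, -7, 116), (266, 191, 564, -14, 119), (264, 192, 561, -7, 114), (266, 192, 561, -15, 108), (264, 193, 557, -7, 111), (263, 194, 554, -4, 109), (265, 194, 553, -11, 114), (264, 195, 550, -7, 111), (270, 202, 524, -28, 116), (269, 203, 520, -24, 123), (271, 203, 521, -32, 110), (270, 204, 516, -27, 126), (269, 205, 515, -25, 97), (271, 205, 513, -31, 124)]
```

View pics/crop1.png

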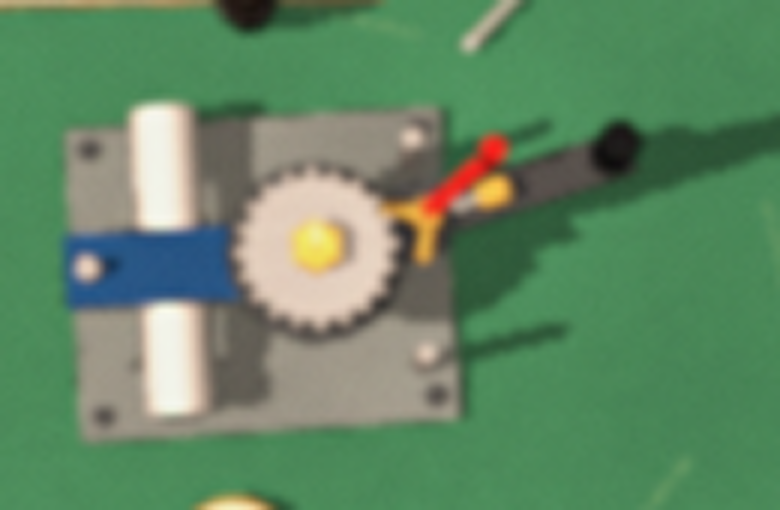

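The top view and crop show the bolt at about (580, 35) and the grip at (633, -141), a 185 mm radius as specified. The red peg is at (632, -69), leaning counter-clockwise. The stop posts are about 120 high. I'll approach the counter-clockwise side of the peg with closed fingers.

>>> jog_arm(
  motion=[
    [0,0,0,47,-24,0,0],
    [0,0,0,47,-24,0,0],
    [0,0,0,47,-24,0,0],
    [0,0,0,47,-24,0,0],
    [0,0,0,47,-24,0,0],
    [0,0,0,47,-24,0,0],
    [0,0,0,47,-24,0,0],
    [0,0,0,47,-24,0,0],
    [0,0,0,47,-24,0,0],
    [0,0,0,47,-24,0,0],
  ],
)

```text
t: 2.4
eef_pos: [592.9, -135.5, 292.4]
tcp_rot: [3.141, -0.0, 0.459]
ft_force: [0.2, -0.2, 0.7]
opening: 0.021
grip_force: 0.0
```

>>> jog_arm(
  motion=[
    [0,0,0,47,-24,0,0],
    [0,0,0,47,-24,0,0],
    [0,0,-10.6,0,0,0,0],
    [0,0,-10.6,0,0,0,0],
    [0,0,-10.6,0,0,0,0],
    [0,0,-10.6,0,0,0,0],
    [0,0,-10.6,0,0,0,0],
    [0,0,-10.6,0,0,0,0],
    [0,0,-10.6,0,0,0,0],
    [0,0,-10.6,0,0,0,0],
  ],
)

```text
t: 3.65
eef_pos: [654.9, -52.4, 292.2]
tcp_rot: [-3.142, 0.0, 1.945]
ft_force: [-0.3, -1.2, 0.3]
opening: 0.005
grip_force: 0.0
```

>>> jog_arm(
  motion=[
    [0,0,-10.6,0,0,0,0],
    [0,0,-10.6,0,0,0,0],
    [0,0,0,0,0,0,0],
  ],
)

```text
t: 4.03
eef_pos: [654.9, -52.3, 292.2]
tcp_rot: [-3.142, 0.0, 2.308]
ft_force: [-0.1, 0.3, -0.4]
opening: 0.003
grip_force: 0.0
```

>>> jog_arm(
  motion=[
    [0,0,0,0,5,15,0],
    [0,0,0,0,0,23,0],
    [0,0,0,0,0,23,0],
    [0,0,0,0,0,0,0],
    [0,0,5,0.4,-10,0,0],
    [0,0,5,0.4,-10,0,0],
  ],
)

```text
t: 4.78
eef_pos: [643.1, -61.2, 231.8]
tcp_rot: [3.141, 0.001, 2.13]
ft_force: [0.6, 0.1, 0.6]
opening: 0.006
grip_force: 0.2
```

>>> jog_arm(
  motion=[
    [0,0,5,0.4,-10,0,0],
    [0,0,5,0.4,-10,0,0],
    [0,0,5,0.4,-10,0,0],
    [0,0,5,0.4,-10,0,0],
  ],
)

```text
t: 5.28
eef_pos: [606.3, -76.6, 232.1]
tcp_rot: [3.14, 0.001, 1.78]
ft_force: [0.9, -0.2, 0.5]
opening: 0.005
grip_force: 0.5
```

```bash
python3 - <<'E'
from h import *
c=cam("top");save(c,"a.png",(200,145,330,230),6)
E
```

```text
(no output)
```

View pics/a.png

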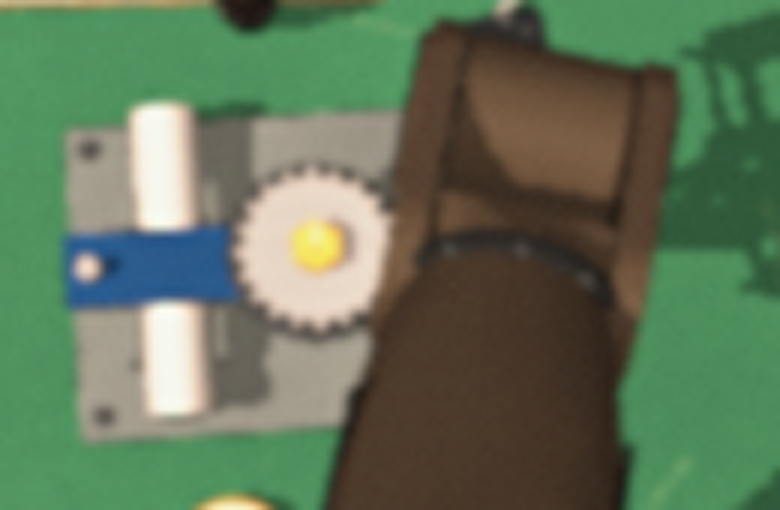

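The arm hides the clamp from the top camera, so I'll continue by force and use the scene camera instead.

>>> jog_arm(
  motion=[
    [0,0,5,0.4,-10,0,0],
    [0,0,5,0.4,-10,0,0],
    [0,0,5,0.4,-10,0,0],
    [0,0,5,0.4,-10,0,0],
  ],
)

```text
t: 5.82
eef_pos: [566.5, -78.2, 231.9]
tcp_rot: [3.14, 0.0, 1.433]
ft_force: [0.9, -0.1, -0.5]
opening: 0.004
grip_force: 0.5
```

>>> jog_arm(
  motion=[
    [0,0,2.5,0.1,-5,0,0],
  ],
)

```text
t: 5.95
eef_pos: [561.4, -77.3, 231.9]
tcp_rot: [3.14, 0.0, 1.39]
ft_force: [0.6, -0.2, 0.6]
opening: 0.004
grip_force: 0.5
```

>>> jog_arm(
  motion=[
    [0,0,2.5,0.1,-5,0,0],
  ],
)

```text
t: 6.08
eef_pos: [556.8, -76.3, 231.9]
tcp_rot: [3.14, -0.0, 1.347]
ft_force: [1.9, 0.3, 1.1]
opening: 0.005
grip_force: 0.5
```

>>> jog_arm(
  motion=[
    [0,0,2.5,0.1,-5,0,0],
  ],
)

```text
t: 6.2
eef_pos: [552.0, -75.1, 231.9]
tcp_rot: [3.14, -0.0, 1.304]
ft_force: [1.1, 0.1, 0.1]
opening: 0.005
grip_force: 0.5
```

```bash
python3 - <<'E'
from h import *
c=cam("scene");save(c,"b.png",(180,130,310,240),6)
for th,z in(("grip_top",188),("lever_tip",176)):
    for r in env.recognise("scene",th)[:2]: print(th,r["score"],np.round(r["location"]),np.round(at_z(c,r["location"],z)))
E
```

```text
grip_top 0.87 [247. 173.] [595.  32. 188.]
lever_tip 0.67 [246. 174.] [590.  22. 176.]
lever_tip 0.65 [242. 167.] [585. -11. 176.]
```

View pics/b.png

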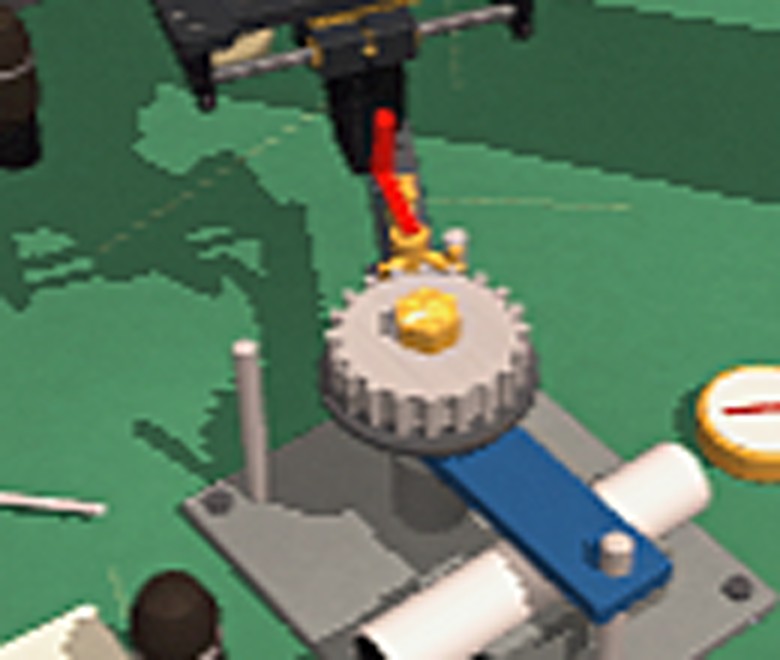

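```bash
python3 - <<'E'
from h import *
c=cam("scene")
print(at_z(c,(244,149.5),176),depth(c,(244,151)),depth(c,(246,162)),at_z(c,(248.5,167.5),140),depth(c,(250,160)))
for p in((238,155),(240,158),(244,145),(248,155)):print(p,depth(c,p))
s=env.state();print(s["eef_pos"])
E
```

```text
[533.45269566 -73.42635996 176.        ] [536.08348729 -69.68722984 173.88904316] [542.19530327 -51.46557647 146.19911476] [546.58476055 -32.14910646 140.        ] [507.32648954 -81.00214382 117.0679275 ]
(238, 155) [560.65060069 -65.42149206 173.00416369]
(240, 158) [552.61692023 -67.85848869 155.97548111]
(244, 145) [ 503.44887617 -118.61648155  151.51986993]
(248, 155) [ 500.85387771 -101.28274595  121.03212729]
[551.82417708 -75.19311561 231.61676013]
```

>>> jog_arm(
  motion=[
    [0,0,2.5,0.1,-5,0,0],
  ],
)

```text
t: 6.52
eef_pos: [547.3, -74.0, 231.5]
tcp_rot: [3.141, 0.0, 1.262]
ft_force: [1.3, -1.4, 0.6]
opening: 0.008
grip_force: 0.6
```

>>> jog_arm(
  motion=[
    [0,0,2.5,0.1,-5,0,0],
  ],
)

```text
t: 6.65
eef_pos: [542.4, -72.4, 231.5]
tcp_rot: [3.141, 0.0, 1.218]
ft_force: [0.9, -1.0, 1.1]
opening: 0.009
grip_force: 0.5
```

>>> jog_arm(
  motion=[
    [0,0,2.5,0.1,-5,0,0],
  ],
)

```text
t: 6.78
eef_pos: [537.6, -70.5, 231.4]
tcp_rot: [3.141, 0.0, 1.174]
ft_force: [0.3, -0.9, 0.6]
opening: 0.004
grip_force: 0.1
```

```bash
python3 - <<'E'
from h import *
c=cam("scene");save(c,"d.png",(210,120,290,190),8)
print(env.state()["ft_force"])
E
```

```text
[0.48566772 0.4210137  0.71253612]
```

View pics/d.png

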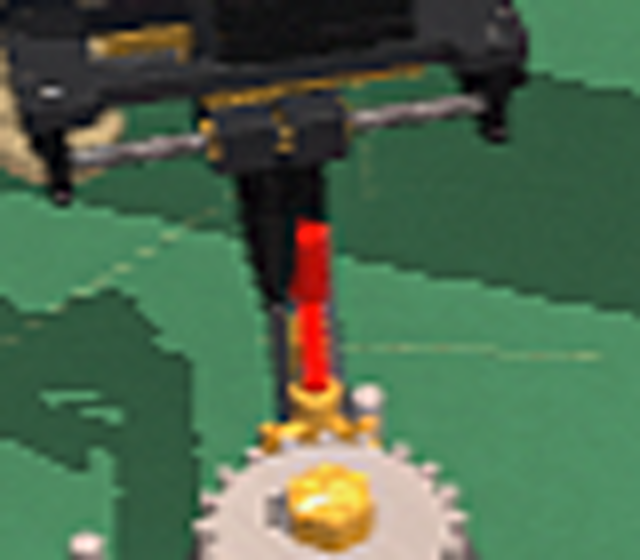

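```bash
cat >> h.py <<'E'
def pawl():
    c=cam("scene");K=np.array(c["camera_matrix"]);T=np.array(c["world_to_cam"]);Z=c["z_map"]
    v,u=np.mgrid[:384,:512];P=np.stack([(u-K[0,2])/K[0,0]*Z,-(v-K[1,2])/K[1,1]*Z,-Z],-1);P=(P-T[:3,3])@T[:3,:3]
    hs=cv2.cvtColor(c["color"],cv2.COLOR_RGB2HSV)
    r=((hs[...,0]<6)|(hs[...,0]>174))&(hs[...,1]>180)&(hs[...,2]>110)&(Z>0)&(P[...,2]>125)&(np.hypot(P[...,0]-579,P[...,1]-35)<140)
    Q=P[r];B=np.array([579,35.5])
    bar=Q[Q[:,2]<150][:,:2];a=bar-B;d=np.hypot(*a.T)
    peg=Q[Q[:,2]>160][:,:2].mean(0);near=bar[d<90].mean(0)
    ang=lambda w:np.arctan2(w[0],-w[1])
    print("peg",peg.round(1),"near",near.round(1),"polar",ang(peg-B).round(3),ang(near-B).round(3),"lever dir",ang(peg-near).round(3))
    k=c["color"].astype(int).sum(-1);g=(k<120)&(Z>0)&(P[...,2]>150)&(P[...,2]<195)&(abs(np.hypot(P[...,0]-579,P[...,1]-35)-185)<16)
    if g.sum(): print("grip",np.median(P[g],0).round(),g.sum(),ang(np.median(P[g],0)[:2]-B).round(3))
    return c
E
python3 -c "
from h import *
pawl()"
```

```text
peg [523.1 -64.3] near [543.8 -33.2] polar -0.51 -0.473 lever dir -0.588
grip [ 489. -115.  159.] 9 -0.536
```

>>> jog_arm(
  motion=[
    [0,0,2.5,0.1,-5,0,0],
  ],
)

```text
t: 7.0
eef_pos: [533.1, -68.5, 231.3]
tcp_rot: [3.141, 0.0, 1.132]
ft_force: [0.1, -0.1, 0.1]
opening: 0.006
grip_force: 0.0
```

```bash
python3 -c "
from h import *
pawl()"
```

```text
peg [509.9 -53. ] near [540.9 -31.1] polar -0.663 -0.52 lever dir -0.954
grip [ 487. -115.  159.] 5 -0.551
```

The lever has flipped: it now leans about +0.4 clockwise, with no contact force. Next I lift and go to the grip post.

>>> jog_arm(
  motion=[
    [0,0,0,0,8,-5,0],
    [0,0,0,0,0,-45,30],
    [0,0,5.3,-35,-14,0,60],
    [0,0,0,-35,-14,0,60],
    [0,0,0,0,0,0,60],
  ],
)

```text
t: 7.68
eef_pos: [482.0, -121.8, 281.9]
tcp_rot: [3.141, 0.0, 1.038]
ft_force: [0.5, 0.5, 0.7]
opening: 0.371
grip_force: 0.0
```

```bash
python3 - <<'E'
from h import *
c=pawl();save(c,"e.png",(190,110,290,185),7)
for n in("scene","top"):
  c=cam(n)
  for r in env.recognise(n,"grip_top")[:2]: print(n,r["score"],np.round(r["location"]),np.round(at_z(c,r["location"],188)),depth(c,r["location"]).round())
print(env.state()["eef_pos"],env.state()["tcp_rot"])
E
```

```text
peg [510. -53.] near [540.8 -31.2] polar -0.663 -0.521 lever dir -0.955
grip [ 494. -118.  176.] 91 -0.505
scene 0.91 [250. 157.] [548. -21. 188.] [502. -89. 121.]
top 0.88 [271. 198.] [533. -29. 188.] [536. -30. 149.]
top 0.67 [245. 194.] [548.  59. 188.] [553.  59. 138.]
[ 483.31460021 -120.24828143  281.24962233] [ 3.14126782e+00 -5.35612387e-05  1.03933199e+00]
```

View pics/e.png

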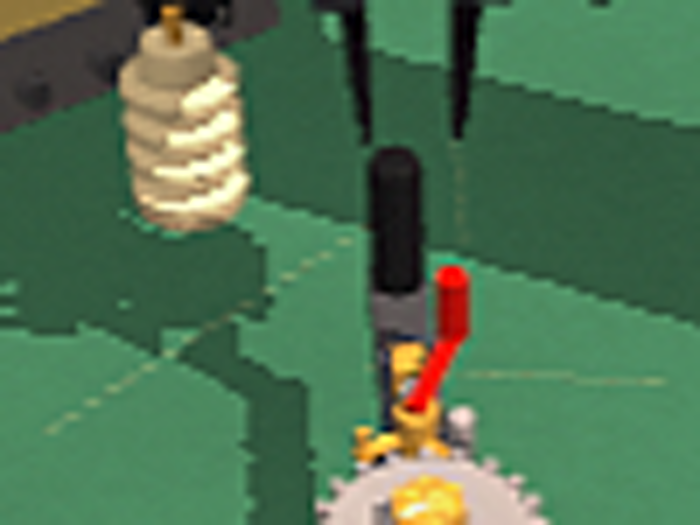

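```bash
python3 - <<'E'
from h import *
c=cam("scene")
g=at_z(c,(246.6,132.3),188);print(g)
s=env.state();psi=s["tcp_rot"][2];d=(g-s["eef_pos"])[:2]
print(np.hypot(*(g[:2]-[579,35.5])),"tool dx,dy",d@[np.cos(psi),np.sin(psi)],d@[np.sin(psi),-np.cos(psi)])
E
```

```text
[ 486.28047033 -127.39315853  188.        ]
187.43290074188351 tool dx,dy -4.672388276361684 6.324464280629432
```

>>> jog_arm(
  motion=[
    [0,0,0,-4,6,0,60],
    [0,0,0,0,0,34,60],
    [0,0,0,0,0,35,60],
    [0,0,0,0,0,0,32],
    [0,0,0,0,0,0,32],
    [0,0,0,0,0,0,32],
    [0,0,0,0,0,0,32],
  ],
)

```text
t: 8.85
eef_pos: [485.9, -127.1, 213.1]
tcp_rot: [3.14, -0.0, 1.038]
ft_force: [-0.4, -0.6, 0.3]
opening: 0.342
grip_force: 0.0
```

>>> jog_arm(
  motion=[
    [0,0,-2.5,0.2,8,0,32],
    [0,0,-5,0.7,16.1,0,32],
    [0,0,-5,0.7,16.1,0,32],
    [0,0,-5,0.7,16.1,0,32],
  ],
)

```text
t: 9.35
eef_pos: [538.2, -148.0, 212.7]
tcp_rot: [3.141, 0.0, 1.347]
ft_force: [0.0, 0.7, -0.5]
opening: 0.337
grip_force: 0.3
```

>>> jog_arm(
  motion=[
    [0,0,-5,0.7,16.1,0,32],
    [0,0,-5,0.7,16.1,0,32],
    [0,0,-5,0.7,16.1,0,32],
    [0,0,-5,0.7,16.1,0,32],
    [0,0,-5,0.7,16.1,0,32],
    [0,0,-5,0.7,16.1,0,32],
    [0,0,-5,0.7,16.1,0,32],
    [0,0,-5,0.7,16.1,0,32],
    [0,0,-5,0.7,16.1,0,32],
  ],
)

```text
t: 10.48
eef_pos: [677.7, -124.7, 212.7]
tcp_rot: [-3.141, 0.001, 2.132]
ft_force: [-0.4, -3.1, 1.2]
opening: 0.337
grip_force: 0.9
```

>>> jog_arm(
  motion=[
    [0,0,-1,0,3,0,32],
  ],
)

```text
t: 10.6
eef_pos: [680.2, -122.7, 212.5]
tcp_rot: [3.142, 0.001, 2.147]
ft_force: [-2.4, -1.5, 0.7]
opening: 0.336
grip_force: 0.7
```

```bash
python3 -c "
from h import *
pawl()
s=env.state();e=s['eef_pos'];print(e,s['ft_force'],np.hypot(e[0]-579,e[1]-35.5),np.arctan2(e[0]-579,35.5-e[1]))"
```

```text
peg [635.7 -70.4] near [622.4 -30.8] polar 0.492 0.58 lever dir 0.325
grip [ 683. -114.  170.] 131 0.609
[ 680.04718384 -122.66803112  212.44970472] [-1.12909693 -0.16554266  0.78853195] 187.6903285445104 0.5685038325069738
```

>>> jog_arm(
  motion=[
    [0,0,5,0.7,-16.1,0,32],
    [0,0,5,0.7,-16.1,0,32],
    [0,0,5,0.7,-16.1,0,32],
    [0,0,5,0.7,-16.1,0,32],
    [0,0,5,0.7,-16.1,0,32],
    [0,0,5,0.7,-16.1,0,32],
  ],
)

```text
t: 11.4
eef_pos: [588.3, -152.4, 212.6]
tcp_rot: [3.14, -0.0, 1.618]
ft_force: [4.2, 2.6, -0.1]
opening: 0.336
grip_force: 1.8
```

>>> jog_arm(
  motion=[
    [0,0,5,0.7,-16.1,0,32],
    [0,0,5,0.7,-16.1,0,32],
    [0,0,5,0.7,-16.1,0,32],
    [0,0,5,0.7,-16.1,0,32],
    [0,0,5,0.7,-16.1,0,32],
  ],
)

```text
t: 12.02
eef_pos: [509.7, -139.3, 212.8]
tcp_rot: [3.139, -0.0, 1.181]
ft_force: [4.4, 0.8, -1.2]
opening: 0.337
grip_force: 1.8
```

>>> jog_arm(
  motion=[
    [0,0,5,0.7,-16.1,0,32],
    [0,0,2,0.2,-6,0,32],
  ],
)

```text
t: 12.28
eef_pos: [489.8, -129.7, 212.8]
tcp_rot: [3.14, -0.0, 1.062]
ft_force: [4.3, -0.9, -1.0]
opening: 0.338
grip_force: 1.8
```

```bash
python3 -c "
from h import *
pawl()
s=env.state();e=s['eef_pos'];print(e,s['ft_force'],np.hypot(e[0]-579,e[1]-35.5),np.arctan2(e[0]-579,35.5-e[1]))"
```

```text
peg [512.6 -55.7] near [543.4 -32.3] polar -0.629 -0.483 lever dir -0.921
grip [ 500. -122.  175.] 162 -0.464
[ 489.53237529 -129.55710048  212.74109134] [ 2.74422975 -0.78496024  1.3935962 ] 187.74531230026042 -0.49671169893239847
```

The handle is driving the bolt at about 4 N, and the lever is still on tighten. Second stroke.

>>> jog_arm(
  motion=[
    [0,0,-5,0.7,16.1,0,32],
    [0,0,-5,0.7,16.1,0,32],
    [0,0,-5,0.7,16.1,0,32],
    [0,0,-5,0.7,16.1,0,32],
    [0,0,-5,0.7,16.1,0,32],
    [0,0,-5,0.7,16.1,0,32],
    [0,0,-5,0.7,16.1,0,32],
    [0,0,-5,0.7,16.1,0,32],
    [0,0,-5,0.7,16.1,0,32],
    [0,0,-5,0.7,16.1,0,32],
  ],
)

```text
t: 13.58
eef_pos: [646.0, -141.0, 211.9]
tcp_rot: [-3.14, -0.0, 1.94]
ft_force: [-1.5, -1.5, 0.8]
opening: 0.336
grip_force: 0.7
```

>>> jog_arm(
  motion=[
    [0,0,-5,0.7,16.1,0,32],
    [0,0,-5,0.7,16.1,0,32],
    [0,0,-2,0.2,6,0,32],
  ],
)

```text
t: 13.95
eef_pos: [680.1, -123.3, 211.9]
tcp_rot: [-3.141, -0.0, 2.149]
ft_force: [-1.1, -2.6, -0.2]
opening: 0.336
grip_force: 1.1
```

>>> jog_arm(
  motion=[
    [0,0,5,0.7,-16.1,0,32],
    [0,0,5,0.7,-16.1,0,32],
    [0,0,5,0.7,-16.1,0,32],
    [0,0,5,0.7,-16.1,0,32],
  ],
)

```text
t: 14.45
eef_pos: [620.3, -148.2, 212.1]
tcp_rot: [3.141, -0.001, 1.794]
ft_force: [4.1, 3.3, -0.7]
opening: 0.337
grip_force: 1.9
```

>>> jog_arm(
  motion=[
    [0,0,5,0.7,-16.1,0,32],
    [0,0,5,0.7,-16.1,0,32],
  ],
)

```text
t: 14.7
eef_pos: [588.5, -152.7, 212.2]
tcp_rot: [3.141, -0.0, 1.619]
ft_force: [3.2, 2.9, -0.7]
opening: 0.334
grip_force: 1.9
```

>>> jog_arm(
  motion=[
    [0,0,5,0.7,-16.1,0,32],
    [0,0,5,0.7,-16.1,0,32],
  ],
)

```text
t: 14.95
eef_pos: [556.4, -151.6, 212.4]
tcp_rot: [3.14, -0.0, 1.445]
ft_force: [3.3, 2.0, -0.7]
opening: 0.338
grip_force: 1.8
```

>>> jog_arm(
  motion=[
    [0,0,5,0.7,-16.1,0,32],
    [0,0,5,0.7,-16.1,0,32],
  ],
)

```text
t: 15.2
eef_pos: [525.0, -145.0, 212.5]
tcp_rot: [3.14, -0.0, 1.27]
ft_force: [4.5, 1.0, 0.6]
opening: 0.34
grip_force: 1.8
```

>>> jog_arm(
  motion=[
    [0,0,5,0.7,-16.1,0,32],
  ],
)

```text
t: 15.32
eef_pos: [510.0, -139.7, 212.5]
tcp_rot: [3.14, -0.0, 1.183]
ft_force: [5.6, 1.2, -0.8]
opening: 0.336
grip_force: 2.6
```

>>> jog_arm(
  motion=[
    [0,0,5,0.7,-16.1,0,32],
    [0,0,2,0.2,-6,0,32],
  ],
)

```text
t: 15.58
eef_pos: [490.4, -130.2, 212.6]
tcp_rot: [3.138, -0.001, 1.062]
ft_force: [9.1, -1.2, -5.1]
opening: 0.34
grip_force: 3.9
```

>>> jog_arm(
  motion=[
    [0,0,0,0,0,0,32],
    [0,0,0,0,0,0,32],
  ],
)

```text
t: 15.82
eef_pos: [490.8, -130.4, 212.6]
tcp_rot: [3.139, -0.001, 1.064]
ft_force: [6.6, -0.0, -1.9]
opening: 0.337
grip_force: 2.7
```

The force held at 6.6 N in the pause, away from the stop, so the clamp is firm. One shorter stroke will add margin.

>>> jog_arm(
  motion=[
    [0,0,-5,0.7,16.1,0,32],
    [0,0,-5,0.7,16.1,0,32],
    [0,0,-5,0.7,16.1,0,32],
    [0,0,-5,0.7,16.1,0,32],
    [0,0,-5,0.7,16.1,0,32],
    [0,0,-5,0.7,16.1,0,32],
    [0,0,-5,0.7,16.1,0,32],
    [0,0,-5,0.7,16.1,0,32],
  ],
)

```text
t: 16.82
eef_pos: [614.9, -150.2, 212.1]
tcp_rot: [-3.14, -0.0, 1.765]
ft_force: [-1.6, -0.8, -0.8]
opening: 0.341
grip_force: 0.6
```

>>> jog_arm(
  motion=[
    [0,0,5,0.7,-16.1,0,32],
    [0,0,2.5,0.2,-8,0,32],
  ],
)

```text
t: 17.08
eef_pos: [590.1, -152.9, 212.0]
tcp_rot: [-3.14, -0.0, 1.629]
ft_force: [-0.7, 0.6, 0.0]
opening: 0.338
grip_force: 0.2
```

>>> jog_arm(
  motion=[
    [0,0,2.5,0.2,-8,0,32],
  ],
)

```text
t: 17.2
eef_pos: [582.3, -153.3, 212.2]
tcp_rot: [-3.141, -0.0, 1.586]
ft_force: [0.4, -0.8, 0.1]
opening: 0.333
grip_force: 0.0
```

>>> jog_arm(
  motion=[
    [0,0,2.5,0.2,-8,0,32],
  ],
)

```text
t: 17.32
eef_pos: [574.5, -153.2, 212.2]
tcp_rot: [-3.141, -0.0, 1.542]
ft_force: [0.0, 0.9, -0.3]
opening: 0.336
grip_force: 0.3
```

>>> jog_arm(
  motion=[
    [0,0,2.5,0.2,-8,0,32],
  ],
)

```text
t: 17.45
eef_pos: [566.7, -152.7, 212.2]
tcp_rot: [3.141, -0.0, 1.498]
ft_force: [5.4, 2.3, -4.4]
opening: 0.335
grip_force: 2.8
```

>>> jog_arm(
  motion=[
    [0,0,2.5,0.2,-8,0,32],
  ],
)

```text
t: 17.58
eef_pos: [559.2, -151.9, 212.3]
tcp_rot: [3.14, -0.0, 1.455]
ft_force: [7.4, 3.1, -3.5]
opening: 0.339
grip_force: 3.1
```

>>> jog_arm(
  motion=[
    [0,0,2.5,0.2,-8,0,32],
  ],
)

```text
t: 17.7
eef_pos: [551.4, -150.8, 212.2]
tcp_rot: [3.14, -0.0, 1.411]
ft_force: [6.9, 3.1, -3.3]
opening: 0.343
grip_force: 3.6
```

>>> jog_arm(
  motion=[
    [0,0,0,0,0,0,32],
    [0,0,0,0,0,0,32],
  ],
)

```text
t: 17.95
eef_pos: [551.4, -150.8, 212.3]
tcp_rot: [3.14, -0.0, 1.413]
ft_force: [4.8, 1.5, -1.9]
opening: 0.334
grip_force: 2.4
```

>>> jog_arm(
  motion=[
    [0,0,2.5,0.2,-8,0,32],
    [0,0,2.5,0.2,-8,0,32],
  ],
)

```text
t: 18.2
eef_pos: [536.2, -147.6, 212.4]
tcp_rot: [3.138, -0.0, 1.324]
ft_force: [10.3, 2.1, -4.5]
opening: 0.335
grip_force: 4.5
```

>>> jog_arm(
  motion=[
    [0,0,2.5,0.2,-8,0,32],
    [0,0,2.5,0.2,-8,0,32],
  ],
)

```text
t: 18.45
eef_pos: [521.2, -143.1, 212.4]
tcp_rot: [3.138, -0.001, 1.237]
ft_force: [12.7, 1.6, -6.1]
opening: 0.337
grip_force: 5.6
```

>>> jog_arm(
  motion=[
    [0,0,0,0,0,0,32],
    [0,0,0,0,0,0,32],
  ],
)

```text
t: 18.7
eef_pos: [521.2, -143.2, 212.4]
tcp_rot: [3.138, -0.001, 1.238]
ft_force: [10.5, 0.4, -4.8]
opening: 0.341
grip_force: 4.4
```

It's firmly tight now: about 12.8 N moving and 10.5 N holding. Backing off, opening and lifting.

>>> jog_arm(
  motion=[
    [0,0,0,0,1.5,0,32],
    [0,0,0,0,1.5,0,32],
    [0,0,0,0,0,0,60],
    [0,0,0,0,0,0,60],
    [0,0,0,0,0,0,60],
    [0,0,0,0,0,-30,60],
    [0,0,0,0,0,-40,60],
    [0,0,0,0,0,-40,60],
    [0,0,0,0,0,0,60],
    [0,0,0,0,0,0,60],
  ],
)

```text
t: 19.95
eef_pos: [522.3, -143.8, 321.4]
tcp_rot: [-3.14, 0.0, 1.239]
ft_force: [0.2, 0.2, 0.4]
opening: 0.634
grip_force: 0.0
```

```bash
python3 -c "
from h import *
c=pawl();save(c,'f.png',(180,110,310,220),6)
s=env.state();print(s['eef_pos'],s['ft_force'],s['opening'],s['t'])"
```

```text
peg [557.9 -77.5] near [575.1 -42.6] polar -0.185 -0.05 lever dir -0.458
grip [ 573. -143.  175.] 97 -0.033
[ 522.34901188 -143.83307099  321.0372762 ] [0.38536908 0.2309536  0.24963482] 0.6295356378425848 20.0
```

View pics/f.png

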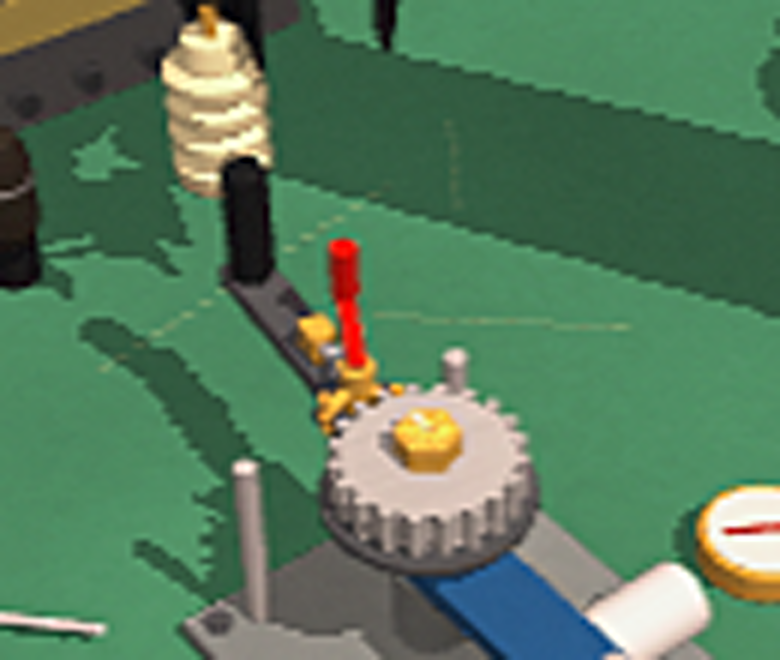

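```bash
python3 - <<'E'
from h import *
c=cam("scene")
g=at_z(c,(220.8,137.5),188);print(g,np.arctan2(g[0]-579,35.5-g[1]),np.hypot(g[0]-579,g[1]-35.5))
s=env.state();psi=s["tcp_rot"][2];d=(g-s["eef_pos"])[:2]
print("tool dx,dy",d@[np.cos(psi),np.sin(psi)],d@[np.sin(psi),-np.cos(psi)])
E
```

```text
[ 565.94086148 -151.93346537  188.        ] -0.06956104896933661 187.8878522944316
tool dx,dy 6.531553174287545 43.73112469102492
```

The handle sprang back about 0.25 rad. There's plenty of time, so I'll re-grip to check the preload and then release gently.

>>> jog_arm(
  motion=[
    [0,0,0,3,22,0,60],
    [0,0,0,3.5,22,0,60],
    [0,0,-7.5,0,0,0,60],
    [0,0,-7.5,0,0,40,60],
    [0,0,0,0,0,40,60],
    [0,0,0,0,0,28,60],
    [0,0,0,0,0,0,32],
    [0,0,0,0,0,0,32],
    [0,0,0,0,0,0,32],
    [0,0,0,0,0,0,32],
  ],
)

```text
t: 21.3
eef_pos: [566.8, -152.2, 215.1]
tcp_rot: [3.14, 0.001, 1.501]
ft_force: [-0.6, 0.5, 0.1]
opening: 0.345
grip_force: 0.0
```

>>> jog_arm(
  motion=[
    [0,0,1.5,0.1,-5,0,32],
  ],
)

```text
t: 21.42
eef_pos: [561.8, -151.7, 214.7]
tcp_rot: [3.14, 0.0, 1.473]
ft_force: [0.7, 0.4, 1.0]
opening: 0.334
grip_force: 0.3
```

>>> jog_arm(
  motion=[
    [0,0,1.5,0.1,-5,0,32],
  ],
)

```text
t: 21.55
eef_pos: [556.8, -151.1, 214.7]
tcp_rot: [3.14, 0.0, 1.446]
ft_force: [6.7, 1.1, -0.3]
opening: 0.341
grip_force: 2.9
```

>>> jog_arm(
  motion=[
    [0,0,1.5,0.1,-5,0,32],
  ],
)

```text
t: 21.68
eef_pos: [552.2, -150.4, 214.6]
tcp_rot: [3.139, 0.0, 1.42]
ft_force: [7.6, 0.6, -0.7]
opening: 0.338
grip_force: 3.5
```

>>> jog_arm(
  motion=[
    [0,0,1.5,0.1,-5,0,32],
  ],
)

```text
t: 21.8
eef_pos: [547.4, -149.6, 214.6]
tcp_rot: [3.138, 0.0, 1.394]
ft_force: [7.7, 1.8, -1.3]
opening: 0.339
grip_force: 3.8
```

>>> jog_arm(
  motion=[
    [0,0,2.5,0.2,-8,0,32],
    [0,0,2.5,0.2,-8,0,32],
    [0,0,2.5,0.2,-8,0,32],
  ],
)

```text
t: 22.18
eef_pos: [524.5, -143.7, 214.6]
tcp_rot: [3.137, -0.001, 1.262]
ft_force: [12.8, 3.8, -4.3]
opening: 0.337
grip_force: 5.3
```

>>> jog_arm(
  motion=[
    [0,0,2.5,0.2,-8,0,32],
    [0,0,0,0,0,0,32],
  ],
)

```text
t: 22.42
eef_pos: [516.9, -141.0, 214.7]
tcp_rot: [3.137, -0.001, 1.22]
ft_force: [11.0, 2.2, -3.4]
opening: 0.339
grip_force: 4.9
```

>>> jog_arm(
  motion=[
    [0,0,-0.6,0,2,0,32],
    [0,0,-0.6,0,2,0,32],
    [0,0,-0.6,0,2,0,32],
    [0,0,-0.6,0,2,0,32],
  ],
)

```text
t: 22.92
eef_pos: [524.0, -143.7, 214.6]
tcp_rot: [3.139, -0.0, 1.263]
ft_force: [4.0, 0.9, 1.4]
opening: 0.335
grip_force: 2.0
```

>>> jog_arm(
  motion=[
    [0,0,-0.6,0,2,0,32],
    [0,0,-0.6,0,2,0,32],
    [0,0,-0.6,0,2,0,32],
    [0,0,-0.6,0,2,0,32],
  ],
)

```text
t: 23.42
eef_pos: [531.3, -146.2, 214.3]
tcp_rot: [3.142, 0.0, 1.306]
ft_force: [2.9, -0.6, 2.4]
opening: 0.337
grip_force: 1.6
```

>>> jog_arm(
  motion=[
    [0,0,-0.6,0,2,0,32],
    [0,0,-0.6,0,2,0,32],
    [0,0,-0.6,0,2,0,32],
    [0,0,-0.6,0,2,0,32],
  ],
)

```text
t: 23.92
eef_pos: [538.9, -148.1, 214.1]
tcp_rot: [-3.141, 0.0, 1.348]
ft_force: [2.0, -1.3, 1.5]
opening: 0.335
grip_force: 1.1
```

>>> jog_arm(
  motion=[
    [0,0,-0.6,0,2,0,32],
    [0,0,-0.6,0,2,0,32],
    [0,0,-0.6,0,2,0,32],
    [0,0,-0.6,0,2,0,32],
  ],
)

```text
t: 24.42
eef_pos: [546.8, -149.7, 214.1]
tcp_rot: [-3.141, -0.0, 1.39]
ft_force: [0.1, -0.5, -0.1]
opening: 0.337
grip_force: 0.5
```

>>> jog_arm(
  motion=[
    [0,0,-0.6,0,2,0,32],
    [0,0,-0.6,0,2,0,32],
    [0,0,-0.6,0,2,0,32],
    [0,0,-0.6,0,2,0,32],
  ],
)

```text
t: 24.92
eef_pos: [554.7, -151.0, 214.2]
tcp_rot: [-3.141, -0.0, 1.432]
ft_force: [-0.4, 0.7, 0.9]
opening: 0.337
grip_force: 0.0
```

>>> jog_arm(
  motion=[
    [0,0,0,0,0,0,60],
    [0,0,0,0,0,0,60],
    [0,0,0,0,0,0,60],
    [0,0,0,0,0,-30,60],
    [0,0,0,0,0,-40,60],
    [0,0,0,0,0,-40,60],
    [0,0,0,0,0,0,60],
    [0,0,0,0,0,0,60],
  ],
)

```text
t: 25.92
eef_pos: [554.3, -150.9, 323.6]
tcp_rot: [-3.141, -0.0, 1.431]
ft_force: [-0.1, 0.4, -0.2]
opening: 0.628
grip_force: 0.0
```

```bash
python3 -c "
from h import *
c=pawl();c=pawl();
s=env.state();print(s['eef_pos'],s['ft_force'],s['opening'],s['t'])
for th in ('tube_a','compass','insulator','driver'):
    print(th,[(round(r['score'],2),np.round(r['location'])) for r in env.recognise('scene',th)[:2]])"
```

```text
peg [551.8 -75.3] near [571.4 -40.4] polar -0.241 -0.099 lever dir -0.514
grip [ 563. -141.  176.] 95 -0.09
peg [551.5 -74.9] near [570.6 -42. ] polar -0.244 -0.108 lever dir -0.527
grip [ 563. -142.  176.] 95 -0.09
[ 554.35968259 -150.96041877  322.99034335] [-0.01448202 -1.07906438  0.01387359] 0.6344458323776443 26.025
tube_a [(0.82, array([207., 241.])), (0.82, array([184., 141.]))]
compass [(0.8, array([307., 200.]))]
insulator [(0.75, array([219., 131.]))]
driver [(0.75, array([158., 208.])), (0.21, array([238., 170.]))]
```

The handle is at rest, the lever leans about +0.4, and nothing else has moved. Handing in.

```bash
python3 -c "
from cell import env
print(env.job_done())"
```

```text
the job is handed in; nothing more can be done
None
```

I flipped the lever to tighten and ratcheted the clamp until it took about 13 N at the grip to turn. I then let go of the handle and handed the job in at about 26 s. The bar's contact force could not be read directly and the hand-in gave no verdict. The bolt eased back slightly on release; I estimate the bar still presses well above 40 N.

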